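# Clamp the roller head and draw out its cassette

## Robot

A 7-joint arm with a two-finger parallel gripper is mounted at the origin on the work surface. World frame = base frame: x ahead of the robot, y to its left, z up, the work surface at z = 0. Lengths are in m, angles in rad, forces in N, time in s.
With the tool pointing down it reaches from about 0.4 to 0.85 m from the base axis. Payload 4.5 kg.
Tool frame: the origin (TCP) lies at the very end of the fingers, on their centre line; the grasp point (between the pads) lies 19 mm behind it; z points along the fingers, y is the line along which they close (so a half turn about z gives the same grasp; the last joint's range is limited). The gripper opens to 88 mm and grips with 3 to 60 N. Pads are 18 mm wide; open, the fingers measure 123 mm over their backs; the gripper's body (75 mm by 187 mm) begins 45 mm behind the grasp point.
Start: joints at [1.14, 0.689, -0.195, 1.565, 0.157, 0.902, -0.215], TCP at [0.28, -0.559, 0.239] pointing down, gripper open.
Joint ranges: [-3.01, 3.01], [-0.46, 2.08], [-1.47, 1.51], [0.13, 2.56], [-1, 4.14], [0.04, 2.09], [-2.66, 2.66]. Speed limits (rad/s): [2.57, 2.57, 3.14, 3.14, 3.14, 3.14, 3.14].

## Interface

Orientations are given as a 3x3 rotation matrix whose columns are the frame's x, y, z axes.
In Python, from rig import read_state, cams, close_job gives the robot as it stands.
- The arm moves only by the shell command python3 -m creep 'ROWS' [FORCE]. ROWS is JSON, a list of rows, each an object with "delta_pos": the shift along the tool's x, y, z in units of 0.4 m (1.0 is 0.4 m), a list of three; "angular": the turn, a rotation vector about the tool's x, y, z in units of 60 degrees (1.0 is 60 degrees), a list of three; "jaw": the opening, from -1 (shut) to 1 (fully open), so that 0 is half open. In form: [{"delta_pos": [x, y, z], "angular": [rx, ry, rz], "jaw": jaw}, ...]. A call has 1 to 10 rows; each row is the pose to reach, as a shift and turn from the pose commanded when the call began, along the tool's axes at that moment; what a row does not reach only later rows make up. A row lasts 1/10 s, in which the tool goes at most 50 mm and 8.59 degrees, less where a joint would pass 70% of its speed; a pose out of reach is approached as far as the arm can. A call with a number of a shift or a turn outside -1 to 1 is refused whole. A call with a gripper value outside its range is refused whole. The fingers move at their own pace and stop on an object; FORCE is the grip in N (left out, the last holds). Time passes only in rows, so rows that repeat a pose let the fingers close. It gives the time, the measured TCP pose, the force, the opening and the grip force at its end, in the units of the state.
- read_state(): the state, without advancing time (a new reading comes with each control period).
- cams.camera(name): name is "scene" or "top"; returns (picture, depth): 420x560x3 uint8, red, green, blue; 420x560 float32, m along the optical axis (not along the pixel's ray), 0 where there is no reading.
- cams.camera_params(name): a dict with "vfov" (degrees; the focal length in pixels is half the picture's height over the tangent of half this angle, whatever the lens; pixels are square), "cx", "cy" (the principal point, pixels), "origin" and "attitude" of the camera in the world. Camera axes: x right, y down, z forward; pixel columns grow to the right and rows downward; lengths in m; the calibration is good to about 2 mm. A picture is of the moment at which its call begins. camera_params takes no time and is no camera call.
- close_job(): hands the job in; it is judged then, once.
The state is a dict: "t": time; "joint_positions": joint angles; "qvel": joint speeds; "joint_efforts": joint torques, N m; "eef_pos": TCP position; "tcp_rot": TCP orientation; "force": force on the tool from outside, world axes, zero at the start; "torque": the same for the moment, N m; "finger_gap": finger opening in m; "finger_force": force on a finger pad.
Only numpy, scipy, OpenCV 4.12 (cv2) and the standard library are available. Lean on these libraries where they do the work, as an engineer would, in place of code of your own. Each camera call takes 0.05 s, during which the arm holds its last target. There are 200 camera calls.

## Task

The grey roller head of the record spin cleaner lies loose in the blue drill vise: turn the vise's red crank knob clockwise, as seen from the robot's side, until the crank goes stiff and the jaws grip the head. Then pinch the head's two orange catches together with the fingers and draw the white cassette straight up out of it, leaving the head clamped. Finish while holding the cassette by its pinched catches, upright, lifted about 10 cm straight above its seat, and leave the canister, the jar and the spin cleaner alone.

Things in the scene. Friction and masses are not known exactly. Their poses are not given: they have to be found in the camera images.
- vise: blue drill vise bolted to the desk, 200 mm long (x), 90 mm wide, jaws 90 mm high. Origin under the middle of its bed, on the desk; x along the screw from the crank to the fixed jaw (away from the robot), z up. Bed top at z = 40 mm; screw axis at y = 0, z = 68 mm; the nut block at the crank end reaches x = -100 mm, z = 85 mm
- fixed_jaw: the fixed jaw of the vise, at its far end; its face stands at x = 72 mm in the vise's frame, top 90 mm above the desk. Origin under its middle, on the bed
- jaw: the vise's moving jaw, the one nearer the crank, with a steel face plate 88 mm wide. Origin at the lower edge of the gripping face, on the bed; at crank = 0 it stands at x = -30 mm in the vise's frame and moves to +x by 8 mm per turn of the crank
- crank (a joint): angle of the crank (rad): 0 = knob straight above the screw, growing clockwise seen from the robot's side (looking along the vise's +x): knob at y = -34 sin(crank), z = 68 + 34 cos(crank) mm in the vise's frame. Stays where left (0.05 N m to turn). The jaw meets the head at about 9.4, where turning goes stiff; by 9.7 it grips firmly (40 N, kept when let go). Limit 11.0. Starts between 0.3 and 5.5
- crank_pin (a point): centre of the red crank knob, a cylinder 14 mm in diameter, 46 mm long, parallel to the vise's x, 34 mm off the screw's axis, spinning freely on its pin; the crank arm is at its +x end. At crank = 0 it is at x = -155 mm in the vise's frame and moves to +x by 8 mm per turn. Can be pinched from above and led round without turning the hand
- head: grey plastic roller head, a box 90 mm (x) by 74 mm by 56 mm high, 0.35 kg, open on top, loose on the vise's bed with its x along the vise's, up to 2.5 mm short of the fixed jaw; cranking pushes it on to that jaw. Origin at the centre of its underside. Black lips along its long sides hold down the hooks of the catches
- cassette_grip (a point): middle of the white cassette, level with the middle of the orange catch pads: seated, 82 mm above the head's underside, 26 mm above its top. Cassette 63 mm (x) by 45 by 95 mm high, 0.14 kg, axes as the head's; underside 72 mm below, top 23 mm above. Catches at its +y and -y sides: pads 24 mm long (x), 36 mm high, 50 mm over both at rest, 38 mm pinched home
- cassette_foot (a point): centre of the cassette's underside; it rests 10 mm above the head's underside while seated, and must rise 46 mm to leave the head
- catch_left (a joint): travel (m) of the catch at the cassette's +y side: 0 sprung out, 0.006 pinched fully in. Its hook leaves the lip of the head at about 0.004; the spring pushes back with 3 N at 0 and 7 N fully in, so that a grip of 20 N pinches both home
- catch_right (a joint): the same for the catch at the -y side
- pad_left: ribbed orange finger pad of the catch at the cassette's +y side; its origin coincides with cassette_foot at rest
- pad_right: ribbed orange finger pad of the catch at the cassette's -y side; its origin coincides with cassette_foot at rest
- canister: bystander: screw-top aluminium canister, 76 mm in diameter, 106 mm high. Origin at the centre of its underside
- jar: bystander: speckled stoneware jar with a cork, 88 mm in diameter, 111 mm high. Origin at the centre of its underside
- cleaner_corner (a point): the nearer right-hand bottom corner of a bystander: grey plastic record spin cleaner, a trough 100 mm (x) by 320 mm (y), 143 mm high, whose middle lies at x = 50 mm, y = 160 mm from this point in its own axes
There are look-alikes about, which are no part of the job. What is shaped like the head but turquoise is not meant.

How it is judged:
On the way, in this order (a step that is already met when the one before it is completed fails the run):
1. the crank has closed the vise: both jaws press on the head with more than 8 N, the cassette still seated (contact force between each of jaw, fixed_jaw and head above 8 N and z of cassette_foot in the frame of head below 0.02 m), for 0.2 s.
2. the fingers pinch both catches in by more than 4 mm, the cassette still in the head (value of joint each of catch_left, catch_right above 0.004 m and contact force between the fingers and pad_left above 3 N and contact force between the fingers and pad_right above 3 N and z of cassette_foot in the frame of head below 0.03 m), for 0.05 s.
At the end, for the whole second after the job is handed in: the cassette hangs in the fingers by both pinched catches (each in over 4 mm, over 3 N on each pad), within 20 degrees of upright, underside over 20 mm above the head's top and within 80 mm of above its seat; the head still on the bed, each jaw pressing it with over 5 N (z of cassette_foot in the frame of head above 0.076 m and angle between cassette_grip's own z axis and vertical below 0.35 rad and value of joint each of catch_left, catch_right above 0.004 m and contact force between the fingers and pad_left above 3 N and contact force between the fingers and pad_right above 3 N and horizontal distance between cassette_foot and head below 0.08 m and contact force between each of jaw, fixed_jaw and head above 5 N and z of head in the frame of vise below 0.045 m); the arm keeps its last pose, push and grip.
It fails at once if canister, jar or spin cleaner pushed more than 30 mm or tipped (distance of any of canister, jar, cleaner_corner from where it was at the start of the episode above 0.03 m or angle between any of canister, jar's own z axis and vertical above 0.4 rad).
It fails at once if the head pulled up off the vise's bed (z of head in the frame of vise above 0.055 m).
It also fails if it takes over 58 s, if anything falls off the work surface, if the arm or the gripper's body presses on something with over 40 N, if the wrist force passes 120 N, or if a joint passes its speed limit or range.

## Working session

There is one attempt and no reset: what is moved stays moved. The work goes in short steps, Python scripts to look and compute and a shell command to move; the robot and the scene stay as the last step left them, time stands still between calls to the robot, and variables do not carry over. Pictures are saved under pics/ and viewed, at most 10 in all, crops included, and the job is handed in when it is done.

```bash
mkdir -p pics; cat > h.py <<'E'
import numpy as np,cv2
from rig import read_state,cams,close_job
def look(n,f=None):
    im,d=cams.camera(n); np.savez('/tmp/'+n+'.npz',im=im,d=d)
    if f: cv2.imwrite('pics/'+f,im[:,:,::-1])
    return im,d
def pts(n,d):
    p=cams.camera_params(n); f=d.shape[0]/2/np.tan(np.radians(p['vfov'])/2)
    v,u=np.mgrid[:d.shape[0],:d.shape[1]]
    c=np.stack([(u-p['cx'])/f*d,(v-p['cy'])/f*d,d],-1)
    return c@np.array(p['attitude']).T+np.array(p['origin'])
def load(n):
    z=np.load('/tmp/'+n+'.npz'); return z['im'],pts(n,z['d'])
E
python3 - <<'E'
from h import *
a,_=look('scene');b,_=look('top')
cv2.imwrite('pics/a.png',np.vstack([a,b])[:,:,::-1][:, :, :])
cv2.imwrite('pics/a.png',cv2.resize(np.hstack([a,b])[:,:,::-1],(800,300)))
cv2.imwrite('pics/s.png',a[:,:,::-1]);cv2.imwrite('pics/t.png',b[:,:,::-1])
for n in('scene','top'):print(cams.camera_params(n))
print(read_state())
E
```

```text
{'vfov': 42.16273040869228, 'cx': 284.4275716637602, 'cy': 204.04317668888342, 'origin': array([1.19215047, 0.61476115, 1.09434525]), 'attitude': array([[-0.77455354,  0.48082056, -0.41094817],
       [ 0.63236055,  0.60270761, -0.48668642],
       [ 0.01367275, -0.6368321 , -0.77088127]])}
{'vfov': 49.72912602986173, 'cx': 279.9958565971126, 'cy': 205.3004393415485, 'origin': array([ 0.48493486, -0.00886969,  1.17487817]), 'attitude': array([[ 0.01081525, -0.99160408,  0.12885799],
       [-0.99979068, -0.00848528,  0.01861702],
       [-0.01736732, -0.12903236, -0.99148829]])}
{'t': 0.1, 'joint_positions': array([ 1.13982103,  0.68991253, -0.19454013,  1.56619918,  0.15726515,
        0.90248345, -0.21511467]), 'qvel': array([-2.89040147e-04, -2.80661606e-03,  5.71901838e-04, -4.45958164e-03,
        4.66129335e-05,  1.66906602e-03,  9.36957297e-06]), 'joint_efforts': array([-3.36852143e-03, -5.28499854e+01, -1.27104621e+00, -1.53836650e+01,
       -5.24899224e-02,  2.00724753e-03,  2.96563508e-05]), 'eef_pos': array([ 0.27987453, -0.558223  ,  0.23799386]), 'tcp_rot': array([[ 8.93899650e-01,  4.48266432e-01, -7.88561561e-04],
       [ 4.48267119e-01, -8.93898541e-01,  1.40970643e-03],
       [-7.29699584e-05, -1.61362230e-03, -9.99998695e-01]]), 'force': array([ 0.32491897,  0.24823471, -0.61211345]), 'torque': array([ 0.03479344, -0.03093026, -0.00534393]), 'finger_force': 0.0, 'finger_gap': 0.08821016500899367}
```

View pics/s.png

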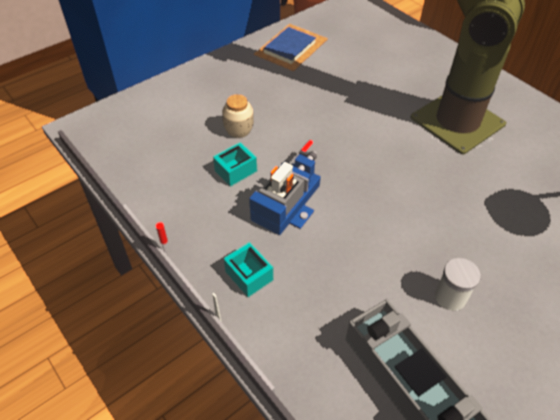

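View pics/t.png

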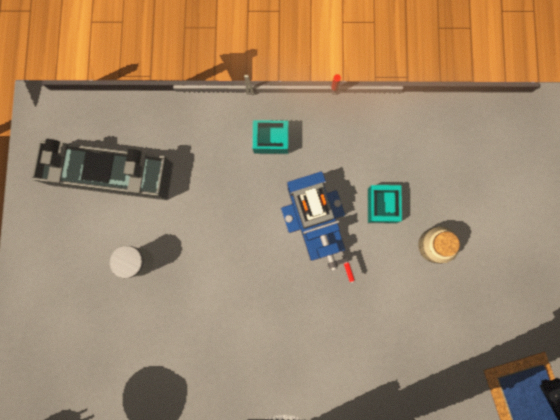

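Top view: the vise is at (315,215), with the grey head and white cassette at (315,203). The crank knob, red, is at (350,272). Look-alikes are the red stub on the rail at (336,83), turquoise boxes at (270,136) and (386,203). Bystanders are the canister at (126,262), the jar at (440,245) and the cleaner at (100,170).

```bash
python3 - <<'E'
from h import *
for n,(r0,r1,c0,c1) in {'top':(165,290,270,365),'scene':(130,240,235,330)}.items():
    im,P=load(n)
    cv2.imwrite('pics/c_%s.png'%n,cv2.resize(im[r0:r1,c0:c1,::-1],None,fx=4.5,fy=4.5,interpolation=cv2.INTER_CUBIC))
    m=np.zeros(im.shape[:2],bool);m[r0:r1,c0:c1]=1
    R,G,B=[im[...,i].astype(int) for i in range(3)]
    for k,s in {'red':(R>150)&(G<60)&(B<60),'orange':(R>170)&(G>70)&(G<150)&(B<80),'white':(R>200)&(G>190)&(B>170),'blue':(B>80)&(R<60)&(B>G+40)}.items():
        s=s&m&(P[...,2]>.02)
        q=P[s]
        if k=='blue': q=q[(q[:,2]>.075)]
        if not len(q):continue
        print(n,k,len(q),'med',np.median(q,0).round(4),'lo',np.percentile(q,5,0).round(3),'hi',np.percentile(q,95,0).round(3))
        if k in('white','blue','red'):
            if k=='white': q=q[q[:,2]>np.percentile(q[:,2],90)-.01]
            print('   rect',cv2.minAreaRect(q[:,:2].astype(np.float32)*1000), 'z',np.median(q[:,2]))
E
python3 -c "
import cv2,numpy as np
a=cv2.imread('pics/c_top.png');b=cv2.imread('pics/c_scene.png');h=560
o=np.zeros((600,800,3),np.uint8);a=cv2.resize(a,(400,526));b=cv2.resize(b,(400,463));o[:526,:400]=a;o[:463,400:]=b;cv2.imwrite('pics/c.png',o)"
```

```text
top red 49 med [ 0.4681 -0.1561  0.0682] lo [ 0.454 -0.163  0.064] hi [ 0.485 -0.15   0.072]
   rect ((468.9360046386719, -156.0897216796875), (37.70331954956055, 8.091388702392578), 17.08318519592285) z 0.06815078776666916
top orange 77 med [ 0.625  -0.0883  0.1375] lo [ 0.456 -0.16   0.054] hi [ 0.644 -0.042  0.142]
top white 345 med [ 0.6203 -0.0675  0.1445] lo [ 0.503 -0.104  0.075] hi [ 0.653 -0.051  0.148]
   rect ((567.6159057617188, -52.73862075805664), (46.82609176635742, 181.24520874023438), 76.5364761352539) z 0.1452169419217323
top blue 510 med [ 0.5676 -0.0825  0.0895] lo [ 0.515 -0.122  0.083] hi [ 0.698 -0.019  0.093]
   rect ((595.4537353515625, -68.83778381347656), (118.90123748779297, 221.5961456298828), 89.73207092285156) z 0.08952976635798182
scene red 38 med [ 0.4683 -0.1544  0.0669] lo [ 0.453 -0.163  0.063] hi [ 0.595 -0.033  0.225]
   rect ((828.4879150390625, 219.6465606689453), (1073.757568359375, 22.561397552490234), 46.169898986816406) z 0.06692749433592593
scene orange 49 med [ 0.6265 -0.0485  0.1366] lo [ 0.48  -0.151  0.064] hi [ 0.644 -0.039  0.141]
scene white 276 med [ 0.6251 -0.0641  0.143 ] lo [ 0.538 -0.099  0.077] hi [ 0.652 -0.046  0.147]
   rect ((626.1786499023438, -65.89743041992188), (61.06732177734375, 26.768016815185547), 19.699234008789062) z 0.14382887091561636
scene blue 510 med [ 0.6768 -0.0626  0.0882] lo [ 0.516 -0.114  0.082] hi [ 0.703 -0.008  0.092]
   rect ((892.81005859375, 205.031494140625), (1004.4143676757812, 145.2064666748047), 45.622711181640625) z 0.0882108854311352
```

View pics/c.png

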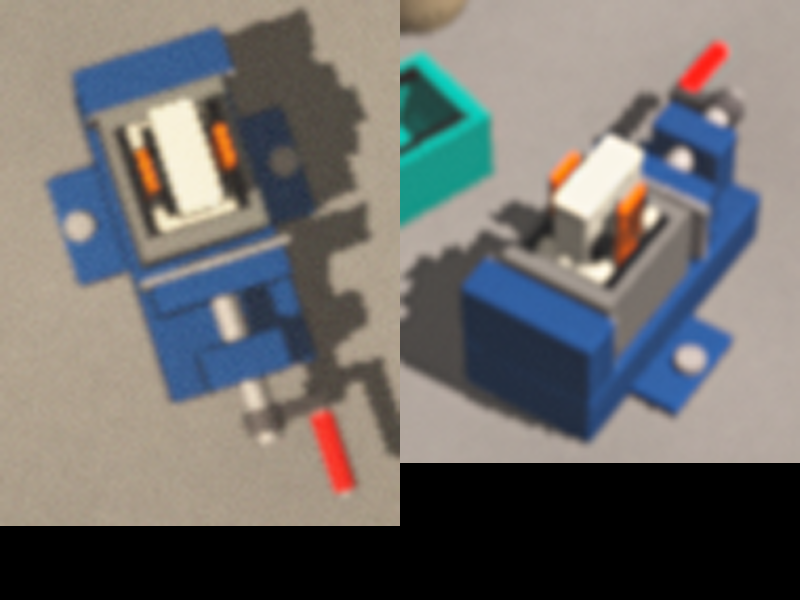

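Choice confirmed: the grey head with white cassette and orange catches is in the blue vise. The crank knob is on the robot side, at the right of the screw (crop 335,455). Next I fit the vise pose.

```bash
cat > fit.py <<'E'
from h import *
from scipy.spatial import cKDTree
from scipy.optimize import least_squares
def cyl():  # not used
    pass
def vise():
    W=[];Bl=[];Rd=[]
    for n in('top','scene'):
        im,P=load(n); R,G,B=[im[...,i].astype(int) for i in range(3)]
        near=(np.hypot(P[...,0]-.59,P[...,1]+.09)<.18)
        W.append(P[near&(P[...,2]>.139)&(P[...,2]<.152)&(R>150)&(B>120)])
        Bl.append(P[near&(B>80)&(R<70)&(B>G+40)&(P[...,2]>.086)&(P[...,2]<.094)&(P[...,0]>.64)])
        Rd.append(P[near&(R>140)&(G<70)&(B<70)])
    return W,Bl,Rd
if __name__=='__main__':
    W,Bl,Rd=vise()
    for nm,L in(('cassette top',W),('fixed jaw top',Bl),('knob',Rd)):
        for q in L+[np.vstack(L)]:
            if len(q)>5:
                c,s,a=cv2.minAreaRect(q[:,:2].astype(np.float32)*1000); print(nm,len(q),np.round(c,1),np.round(s,1),round(a,1),'z',(np.percentile(q[:,2],[5,50,95])*1000).round(1))
E
python3 fit.py
```

```text
cassette top 276 [627.6 -66.3] [59.8 24.4] 18.3 z [142.1 145.1 148.1]
cassette top 207 [627.3 -65.5] [63.5 26.8] 19.7 z [141.1 143.8 147.1]
cassette top 483 [627.3 -65.5] [63.5 26.8] 19.7 z [141.5 144.7 147.9]
fixed jaw top 297 [684.9 -50.1] [22.5 86.3] 18.3 z [87.1 90.2 92.8]
fixed jaw top 310 [684.2 -49.3] [30.8 91. ] 19.3 z [86.3 89.2 92.3]
fixed jaw top 607 [684.2 -49.3] [30.8 91. ] 19.3 z [86.4 89.7 92.7]
knob 69 [ 544.  -126.7] [203.2  10.2] 21.6 z [64.  67.8 72.1]
knob 53 [ 543.6 -103.3] [223.1  16.1] 34.1 z [ 63.4  67.2 127.4]
knob 122 [ 551.6 -115.2] [223.3  44.8] 34.1 z [ 63.4  67.5 122.3]
```

```bash
cat > mv.py <<'E'
from h import *
import sys
from scipy.spatial.transform import Rotation as Ro
O=np.array([.6023,-.0745,0]);Y=np.radians(18.7)
V=np.array([[np.cos(Y),-np.sin(Y),0],[np.sin(Y),np.cos(Y),0],[0,0,1]])
T=V@np.diag([1,-1,-1.])
def go(p):
    s=read_state();R=s['tcp_rot']
    print('delta',(R.T@(O+V@(np.array(p)/1000)-s['eef_pos'])/.4).round(4),'ang',(Ro.from_matrix(R.T@T).as_rotvec()/np.radians(60)).round(4),
     'at vise mm',((V.T@(s['eef_pos']-O))*1000).round(1),'t',s['t'],'F',s['force'].round(1))
if __name__=='__main__': go([float(a) for a in sys.argv[1:4]])
E
python3 mv.py -163 -33.5 130
```

```text
delta [ 0.8475 -0.6925  0.271 ] ang [-0.0015  0.0002  0.1322] at vise mm [-460.5 -354.8  238. ] t 0.1 F [ 0.3  0.2 -0.6]
```

```bash
R='x'; python3 -m creep '[{"delta_pos":[0.8475,-0.6925,0.271],"angular":[-0.0015,0.0002,0.132],"jaw":-0.09},{"delta_pos":[0.8475,-0.6925,0.271],"angular":[-0.0015,0.0002,0.132],"jaw":-0.09},{"delta_pos":[0.8475,-0.6925,0.271],"angular":[-0.0015,0.0002,0.132],"jaw":-0.09},{"delta_pos":[0.8475,-0.6925,0.271],"angular":[-0.0015,0.0002,0.132],"jaw":-0.09},{"delta_pos":[0.8475,-0.6925,0.271],"angular":[-0.0015,0.0002,0.132],"jaw":-0.09},{"delta_pos":[0.8475,-0.6925,0.271],"angular":[-0.0015,0.0002,0.132],"jaw":-0.09},{"delta_pos":[0.8475,-0.6925,0.271],"angular":[-0.0015,0.0002,0.132],"jaw":-0.09},{"delta_pos":[0.8475,-0.6925,0.271],"angular":[-0.0015,0.0002,0.132],"jaw":-0.09},{"delta_pos":[0.8475,-0.6925,0.271],"angular":[-0.0015,0.0002,0.132],"jaw":-0.09},{"delta_pos":[0.8475,-0.6925,0.271],"angular":[-0.0015,0.0002,0.132],"jaw":-0.09}]' 15; python3 mv.py -163 -33.5 50
```

```text
t: 1.1
eef_pos: [0.462, -0.1503, 0.1289]
tcp_rot: [[0.943, 0.334, 0.001], [0.334, -0.943, 0.004], [0.002, -0.003, -1.0]]
force: [-0.1, 0.2, 0.2]
finger_gap: 0.0401
finger_force: 0.0
delta [-0.0152  0.0171  0.1972] ang [-0.0032 -0.0022  0.0136] at vise mm [-157.2  -26.8  128.9] t 1.1 F [-0.1  0.2  0.2]
```

```bash
python3 -m creep '[{"delta_pos":[0,0,0],"angular":[0,0,0],"jaw":-0.09},{"delta_pos":[0,0,0],"angular":[0,0,0],"jaw":-0.09},{"delta_pos":[0,0,0],"angular":[0,0,0],"jaw":-0.09}]'; python3 mv.py -163 -33.5 50; python3 - <<'E'
from h import *
im,_=look('scene'); look('top')
cv2.imwrite('pics/k.png',cv2.resize(im[80:260,200:380,::-1],(600,600),interpolation=cv2.INTER_CUBIC))
E
```

```text
t: 1.4
eef_pos: [0.4583, -0.1612, 0.1306]
tcp_rot: [[0.948, 0.317, 0.001], [0.317, -0.948, -0.002], [-0.0, 0.003, -1.0]]
force: [-0.1, 0.5, 0.1]
finger_gap: 0.0405
finger_force: 0.0
delta [ 0.0029 -0.0066  0.2014] ang [ 0.0025  0.0001 -0.0032] at vise mm [-164.2  -35.9  130.6] t 1.4 F [-0.1  0.5  0.1]
```

View pics/k.png

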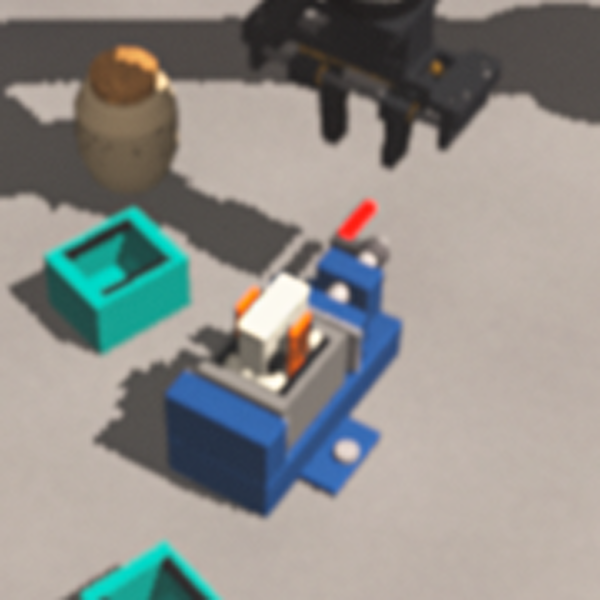

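The two fingers (at 335,125 and 395,150) are in line with the knob at (357,218), in clear air above it. I descend and pinch.

```bash
python3 -m creep '[{"delta_pos":[0,0,0.1],"angular":[0,0,0],"jaw":-0.09},{"delta_pos":[0,0,0.2],"angular":[0,0,0],"jaw":-0.09},{"delta_pos":[0,0,0.2],"angular":[0,0,0],"jaw":-0.09},{"delta_pos":[0,0,0.2],"angular":[0,0,0],"jaw":-0.09},{"delta_pos":[0,0,0.2],"angular":[0,0,0],"jaw":-1},{"delta_pos":[0,0,0.2],"angular":[0,0,0],"jaw":-1},{"delta_pos":[0,0,0.2],"angular":[0,0,0],"jaw":-1},{"delta_pos":[0,0,0.2],"angular":[0,0,0],"jaw":-1},{"delta_pos":[0,0,0.2],"angular":[0,0,0],"jaw":-1}]' 15; python3 mv.py -163 -33.5 50
```

```text
t: 2.4
eef_pos: [0.4595, -0.158, 0.0509]
tcp_rot: [[0.947, 0.322, 0.002], [0.322, -0.947, -0.0], [0.002, 0.001, -1.0]]
force: [-0.6, 5.2, 1.8]
finger_gap: 0.0138
finger_force: 15.0
delta [-0.0023  0.0005  0.0024] ang [ 0.0006 -0.0015  0.0015] at vise mm [-162.1  -33.3   50.9] t 2.4 F [-0.6  5.2  1.8]
```

```bash
python3 - <<'E'
import numpy as np
p=lambda c:np.array([8*c/2/np.pi,34*np.sin(c),-34*np.cos(c)])/400
for a,b in((1.75,5.8),(5.8,9.4),(9.4,9.9)):
    n=9
    print(*['{"delta_pos":[%.3f,%.3f,%.3f],"angular":[0,0,0],"jaw":-1}'%tuple(p(c)-p(a)) for c in np.linspace(a,b,n+1)[1:]],sep=',')
E
```

```text
{"delta_pos":[0.001,-0.015,0.035],"angular":[0,0,0],"jaw":-1},{"delta_pos":[0.003,-0.044,0.060],"angular":[0,0,0],"jaw":-1},{"delta_pos":[0.004,-0.080,0.070],"angular":[0,0,0],"jaw":-1},{"delta_pos":[0.006,-0.117,0.063],"angular":[0,0,0],"jaw":-1},{"delta_pos":[0.007,-0.148,0.040],"angular":[0,0,0],"jaw":-1},{"delta_pos":[0.009,-0.166,0.007],"angular":[0,0,0],"jaw":-1},{"delta_pos":[0.010,-0.167,-0.031],"angular":[0,0,0],"jaw":-1},{"delta_pos":[0.011,-0.152,-0.066],"angular":[0,0,0],"jaw":-1},{"delta_pos":[0.013,-0.123,-0.090],"angular":[0,0,0],"jaw":-1}
{"delta_pos":[0.001,0.032,-0.009],"angular":[0,0,0],"jaw":-1},{"delta_pos":[0.003,0.066,-0.006],"angular":[0,0,0],"jaw":-1},{"delta_pos":[0.004,0.095,0.011],"angular":[0,0,0],"jaw":-1},{"delta_pos":[0.005,0.116,0.038],"angular":[0,0,0],"jaw":-1},{"delta_pos":[0.006,0.124,0.071],"angular":[0,0,0],"jaw":-1},{"delta_pos":[0.008,0.119,0.104],"angular":[0,0,0],"jaw":-1},{"delta_pos":[0.009,0.102,0.133],"angular":[0,0,0],"jaw":-1},{"delta_pos":[0.010,0.075,0.153],"angular":[0,0,0],"jaw":-1},{"delta_pos":[0.011,0.042,0.160],"angular":[0,0,0],"jaw":-1}
{"delta_pos":[0.000,-0.005,-0.000],"angular":[0,0,0],"jaw":-1},{"delta_pos":[0.000,-0.009,-0.000],"angular":[0,0,0],"jaw":-1},{"delta_pos":[0.001,-0.014,-0.001],"angular":[0,0,0],"jaw":-1},{"delta_pos":[0.001,-0.019,-0.002],"angular":[0,0,0],"jaw":-1},{"delta_pos":[0.001,-0.023,-0.003],"angular":[0,0,0],"jaw":-1},{"delta_pos":[0.001,-0.028,-0.004],"angular":[0,0,0],"jaw":-1},{"delta_pos":[0.001,-0.032,-0.006],"angular":[0,0,0],"jaw":-1},{"delta_pos":[0.001,-0.037,-0.007],"angular":[0,0,0],"jaw":-1},{"delta_pos":[0.002,-0.041,-0.009],"angular":[0,0,0],"jaw":-1}
```

```bash
python3 -m creep '[{"delta_pos":[0.001,-0.015,0.035],"angular":[0,0,0],"jaw":-1},{"delta_pos":[0.003,-0.044,0.060],"angular":[0,0,0],"jaw":-1},{"delta_pos":[0.004,-0.080,0.070],"angular":[0,0,0],"jaw":-1},{"delta_pos":[0.006,-0.117,0.063],"angular":[0,0,0],"jaw":-1},{"delta_pos":[0.007,-0.148,0.040],"angular":[0,0,0],"jaw":-1},{"delta_pos":[0.009,-0.166,0.007],"angular":[0,0,0],"jaw":-1},{"delta_pos":[0.010,-0.167,-0.031],"angular":[0,0,0],"jaw":-1},{"delta_pos":[0.011,-0.152,-0.066],"angular":[0,0,0],"jaw":-1},{"delta_pos":[0.013,-0.123,-0.090],"angular":[0,0,0],"jaw":-1},{"delta_pos":[0.013,-0.123,-0.090],"angular":[0,0,0],"jaw":-1}]'; python3 mv.py -157 15.8 86; python3 - <<'E'
from h import *
im,_=look('scene'); look('top')
cv2.imwrite('pics/k2.png',cv2.resize(im[80:260,200:380,::-1],(600,600),interpolation=cv2.INTER_CUBIC))
E
```

```text
t: 3.4
eef_pos: [0.4493, -0.1116, 0.0882]
tcp_rot: [[0.948, 0.32, 0.004], [0.32, -0.948, -0.002], [0.003, 0.003, -1.0]]
force: [0.3, 1.0, 6.5]
finger_gap: 0.0132
finger_force: 15.0
delta [-0.0005 -0.0048  0.0056] ang [ 0.0032 -0.0033 -0.0009] at vise mm [-156.8   13.9   88.2] t 3.4 F [0.3 1.  6.5]
```

View pics/k2.png

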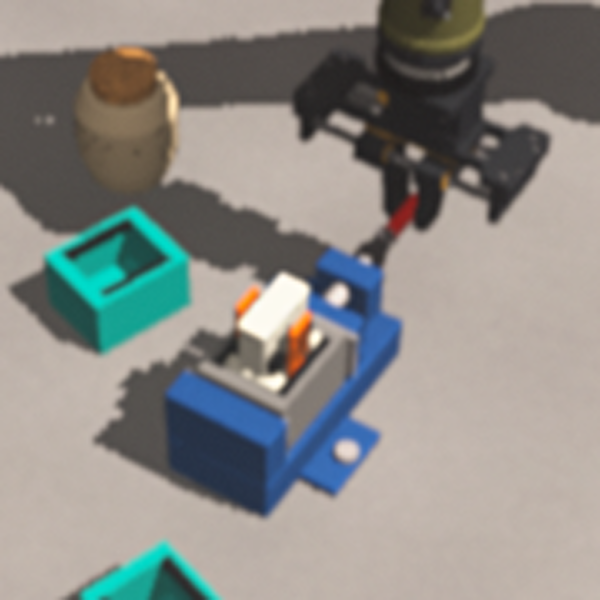

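The red knob (405,215) is still between the fingers, and the crank arm now points up-left. The knob followed, so I continue.

```bash
python3 -m creep '[{"delta_pos":[0.001,0.032,-0.009],"angular":[0,0,0],"jaw":-1},{"delta_pos":[0.003,0.066,-0.006],"angular":[0,0,0],"jaw":-1},{"delta_pos":[0.004,0.095,0.011],"angular":[0,0,0],"jaw":-1},{"delta_pos":[0.005,0.116,0.038],"angular":[0,0,0],"jaw":-1},{"delta_pos":[0.006,0.124,0.071],"angular":[0,0,0],"jaw":-1},{"delta_pos":[0.008,0.119,0.104],"angular":[0,0,0],"jaw":-1},{"delta_pos":[0.009,0.102,0.133],"angular":[0,0,0],"jaw":-1},{"delta_pos":[0.010,0.075,0.153],"angular":[0,0,0],"jaw":-1},{"delta_pos":[0.011,0.042,0.160],"angular":[0,0,0],"jaw":-1},{"delta_pos":[0.011,0.042,0.160],"angular":[0,0,0],"jaw":-1}]'; python3 mv.py -152 -1 22.5
```

```text
t: 4.5
eef_pos: [0.4582, -0.1236, 0.0219]
tcp_rot: [[0.946, 0.323, 0.002], [0.323, -0.946, -0.001], [0.002, 0.001, -1.0]]
force: [2.7, 2.8, 9.7]
finger_gap: 0.0133
finger_force: 15.0
delta [ 0.0005  0.0018 -0.0015] ang [ 0.0012 -0.0015  0.0029] at vise mm [-152.2   -0.3   21.9] t 4.5 F [2.7 2.8 9.7]
```

```bash
python3 -m creep '[{"delta_pos":[0.000,-0.005,0],"angular":[0,0,0],"jaw":-1},{"delta_pos":[0.000,-0.009,0],"angular":[0,0,0],"jaw":-1},{"delta_pos":[0.001,-0.014,-0.001],"angular":[0,0,0],"jaw":-1},{"delta_pos":[0.001,-0.019,-0.002],"angular":[0,0,0],"jaw":-1},{"delta_pos":[0.001,-0.023,-0.003],"angular":[0,0,0],"jaw":-1},{"delta_pos":[0.001,-0.028,-0.004],"angular":[0,0,0],"jaw":-1},{"delta_pos":[0.001,-0.032,-0.006],"angular":[0,0,0],"jaw":-1},{"delta_pos":[0.001,-0.037,-0.007],"angular":[0,0,0],"jaw":-1},{"delta_pos":[0.002,-0.041,-0.009],"angular":[0,0,0],"jaw":-1},{"delta_pos":[0.002,-0.041,-0.009],"angular":[0,0,0],"jaw":-1}]'; python3 mv.py -152 15.6 26
```

```text
t: 5.5
eef_pos: [0.4542, -0.1117, 0.0248]
tcp_rot: [[0.948, 0.319, 0.002], [0.319, -0.948, -0.004], [0.001, 0.005, -1.0]]
force: [4.5, -6.2, -8.2]
finger_gap: 0.013
finger_force: 15.0
delta [ 0.0004 -0.0085 -0.003 ] ang [ 0.0045 -0.0009 -0.0021] at vise mm [-152.2   12.2   24.8] t 5.5 F [ 4.5 -6.2 -8.2]
```

Now stiff: 3 mm lag, about 8 N. A little more for margin.

```bash
python3 -m creep '[{"delta_pos":[0,-0.007,-0.002],"angular":[0,0,0],"jaw":-1},{"delta_pos":[0.001,-0.014,-0.006],"angular":[0,0,0],"jaw":-1},{"delta_pos":[0.001,-0.014,-0.006],"angular":[0,0,0],"jaw":-1},{"delta_pos":[0.001,-0.014,-0.006],"angular":[0,0,0],"jaw":-1}]'; python3 mv.py -152 15.6 26
```

```text
t: 5.9
eef_pos: [0.4528, -0.107, 0.0271]
tcp_rot: [[0.948, 0.318, 0.002], [0.318, -0.948, -0.005], [0.001, 0.005, -1.0]]
force: [4.8, -7.2, -8.9]
finger_gap: 0.0134
finger_force: 15.0
delta [0.0001 0.0038 0.0028] ang [ 0.0052 -0.0006 -0.0029] at vise mm [-152.    17.1   27.1] t 5.9 F [ 4.8 -7.2 -8.9]
```

Gripped. Now I open, rise, and look at the cassette again.

```bash
python3 -m creep '[{"delta_pos":[0,0.01,0.004],"angular":[0,0,0],"jaw":-0.3},{"delta_pos":[0,0.01,0.004],"angular":[0,0,0],"jaw":-0.3},{"delta_pos":[0,0.01,0.004],"angular":[0,0,0],"jaw":-0.3},{"delta_pos":[0,0.01,-0.1],"angular":[0,0,0],"jaw":-0.3},{"delta_pos":[0,0.01,-0.2],"angular":[0,0,0],"jaw":-0.3},{"delta_pos":[0,0.01,-0.3],"angular":[0,0,0],"jaw":1},{"delta_pos":[0,0.01,-0.41],"angular":[0,0,0],"jaw":1},{"delta_pos":[0,0.01,-0.52],"angular":[0,0,0],"jaw":1},{"delta_pos":[0,0.01,-0.52],"angular":[0,0,0],"jaw":1},{"delta_pos":[0,0.01,-0.52],"angular":[0,0,0],"jaw":1}]'; python3 - <<'E'
from h import *
im,_=look('scene'); look('top')
E
python3 fit.py; python3 mv.py 27 0 190
```

```text
t: 6.9
eef_pos: [0.4518, -0.107, 0.2362]
tcp_rot: [[0.947, 0.322, -0.001], [0.322, -0.947, -0.001], [-0.001, 0.001, -1.0]]
force: [0.3, 0.4, -1.3]
finger_gap: 0.0684
finger_force: 0.0
cassette top 275 [628.  -65.8] [60.1 24.3] 18.1 z [142.  145.4 148. ]
cassette top 204 [628.6 -65.9] [62.7 26.5] 18.0 z [141.2 144.3 147.8]
cassette top 479 [628.6 -65.9] [62.7 26.5] 18.0 z [141.5 144.9 147.9]
fixed jaw top 216 [685.2 -49.3] [19.3 86.6] 17.6 z [87.3 90.3 93. ]
fixed jaw top 310 [684.7 -48.8] [30.6 89.9] 19.1 z [86.7 89.1 91.9]
fixed jaw top 526 [684.7 -48.8] [30.6 89.9] 19.1 z [86.8 89.7 92.7]
knob 28 [538.2 -85.2] [201.8  11.2] 24.4 z [ 34.8  40.5 128.4]
knob 28 [538.2 -85.2] [201.8  11.2] 24.4 z [ 34.8  40.5 128.4]
delta [0.4519 0.0446 0.1101] ang [-0.0007  0.0036  0.0011] at vise mm [-153.6   17.6  234.7] t 7.0 F [ 0.1 -0.4 -1.2]
```

```bash
python3 -m creep '[{"delta_pos":[0.12,0.012,0],"angular":[0,0,0],"jaw":1},{"delta_pos":[0.24,0.024,0],"angular":[0,0,0],"jaw":1},{"delta_pos":[0.36,0.036,0],"angular":[0,0,0],"jaw":1},{"delta_pos":[0.452,0.0446,0.05],"angular":[0,0.002,0.001],"jaw":1},{"delta_pos":[0.452,0.0446,0.11],"angular":[0,0.002,0.001],"jaw":1},{"delta_pos":[0.452,0.0446,0.11],"angular":[0,0.002,0.001],"jaw":1},{"delta_pos":[0.452,0.0446,0.11],"angular":[0,0.002,0.001],"jaw":1},{"delta_pos":[0.452,0.0446,0.11],"angular":[0,0.002,0.001],"jaw":1}]'; python3 mv.py 27 0 105; python3 - <<'E'
from h import *
im,_=look('scene')
cv2.imwrite('pics/k3.png',cv2.resize(im[80:260,200:380,::-1],(600,600),interpolation=cv2.INTER_CUBIC))
E
```

```text
t: 7.8
eef_pos: [0.6295, -0.0673, 0.1927]
tcp_rot: [[0.948, 0.319, 0.002], [0.319, -0.948, -0.001], [0.002, 0.002, -1.0]]
force: [0.0, -0.1, 1.4]
finger_gap: 0.088
finger_force: 0.0
delta [-0.003  -0.0052  0.2193] ang [ 0.0017 -0.0018 -0.0015] at vise mm [ 28.   -1.9 192.7] t 7.8 F [ 0.  -0.1  1.4]
```

View pics/k3.png

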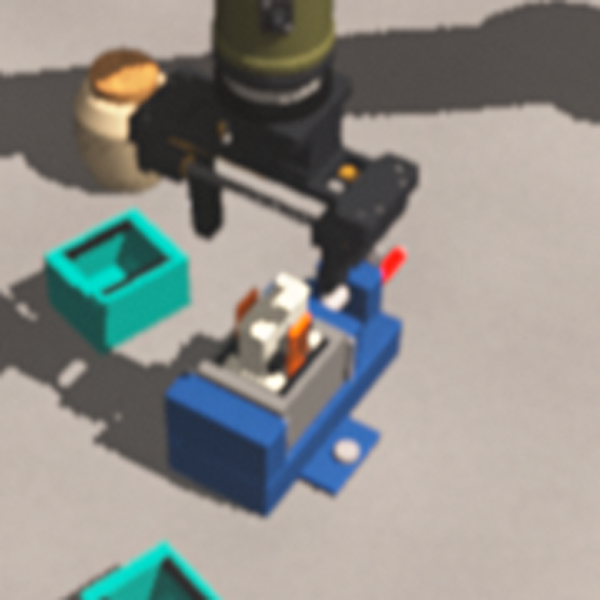

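The fingers (205,215 and 335,265) hang on either side of the cassette, across the orange catches (245,305 and 298,340). I descend and pinch with 25 N.

```bash
python3 -m creep '[{"delta_pos":[-0.002,-0.003,0.08],"angular":[0,0,0],"jaw":1},{"delta_pos":[-0.002,-0.003,0.16],"angular":[0,0,0],"jaw":1},{"delta_pos":[-0.002,-0.003,0.214],"angular":[0,0,0],"jaw":1},{"delta_pos":[-0.002,-0.003,0.214],"angular":[0,0,0],"jaw":1},{"delta_pos":[-0.002,-0.003,0.214],"angular":[0,0,0],"jaw":1}]' ; python3 mv.py 27 0 105; python3 -m creep '[{"delta_pos":[0,0,0],"angular":[0,0,0],"jaw":-1},{"delta_pos":[0,0,0],"angular":[0,0,0],"jaw":-1},{"delta_pos":[0,0,0],"angular":[0,0,0],"jaw":-1},{"delta_pos":[0,0,0],"angular":[0,0,0],"jaw":-1},{"delta_pos":[0,0,0],"angular":[0,0,0],"jaw":-1},{"delta_pos":[0,0,0],"angular":[0,0,0],"jaw":-1},{"delta_pos":[0,0,0],"angular":[0,0,0],"jaw":-1},{"delta_pos":[0,0,0],"angular":[0,0,0],"jaw":-1},{"delta_pos":[0,0,0],"angular":[0,0,0],"jaw":-1}]' 25;python3 mv.py 27 0 105
```

```text
t: 8.35
eef_pos: [0.6296, -0.0662, 0.108]
tcp_rot: [[0.948, 0.319, 0.004], [0.319, -0.948, -0.001], [0.004, 0.002, -1.0]]
force: [-0.6, -0.5, 0.5]
finger_gap: 0.088
finger_force: 0.0
delta [-0.0038 -0.0023  0.0074] ang [ 0.0021 -0.0035 -0.0012] at vise mm [ 28.5  -0.9 108. ] t 8.35 F [-0.6 -0.5  0.5]
t: 9.25
eef_pos: [0.6292, -0.0657, 0.1072]
tcp_rot: [[0.947, 0.32, 0.003], [0.32, -0.947, -0.0], [0.003, 0.001, -1.0]]
force: [-1.4, 0.5, 5.7]
finger_gap: 0.0362
finger_force: 25.0
delta [-0.0033 -0.0007  0.0054] ang [ 0.0014 -0.0026 -0.0007] at vise mm [ 28.3  -0.3 107.2] t 9.25 F [-1.4  0.5  5.7]
```

Both catches are pinched home (gap 36 mm, 25 N). I draw it straight up.

```bash
python3 -m creep '[{"delta_pos":[0,0,-0.02],"angular":[0,0,0],"jaw":-1},{"delta_pos":[0,0,-0.05],"angular":[0,0,0],"jaw":-1},{"delta_pos":[0,0,-0.08],"angular":[0,0,0],"jaw":-1},{"delta_pos":[0,0,-0.11],"angular":[0,0,0],"jaw":-1},{"delta_pos":[0,0,-0.15],"angular":[0,0,0],"jaw":-1},{"delta_pos":[0,0,-0.19],"angular":[0,0,0],"jaw":-1},{"delta_pos":[0,0,-0.23],"angular":[0,0,0],"jaw":-1},{"delta_pos":[0,0,-0.25],"angular":[0,0,0],"jaw":-1},{"delta_pos":[0,0,-0.25],"angular":[0,0,0],"jaw":-1},{"delta_pos":[0,0,-0.25],"angular":[0,0,0],"jaw":-1}]'; python3 - <<'E'
from h import *
im,_=look('scene')
cv2.imwrite('pics/k4.png',cv2.resize(im[80:260,200:380,::-1],(600,600),interpolation=cv2.INTER_CUBIC))
E
```

```text
t: 10.25
eef_pos: [0.6285, -0.0658, 0.2065]
tcp_rot: [[0.947, 0.32, 0.002], [0.32, -0.947, -0.001], [0.002, 0.001, -1.0]]
force: [-0.4, 0.2, -1.2]
finger_gap: 0.0362
finger_force: 25.0
```

View pics/k4.png

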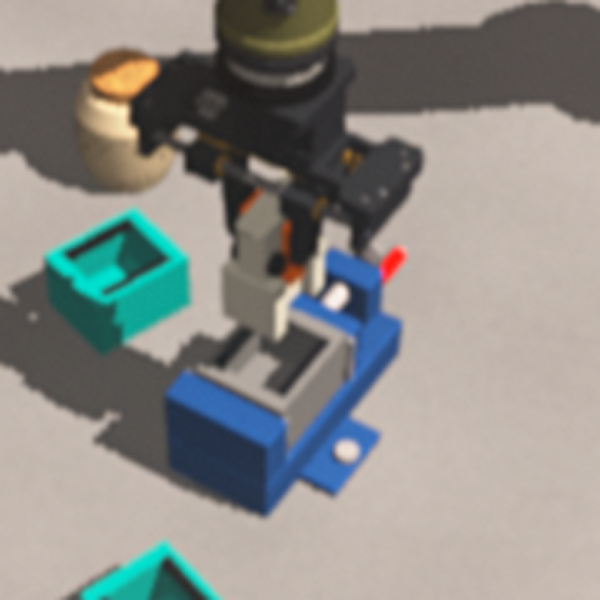

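The cassette (265,265) hangs upright in the fingers above the empty head (275,360), which is still clamped. I hand it in.

```bash
python3 -c "
from rig import close_job
print(close_job())"
```

```text
the job is handed in; nothing more can be done
None
```

I turned the crank until it went stiff and the jaws gripped the head. I then drew the cassette out by its pinched catches and handed the job in at about 10 s, with it upright about 10 cm above its seat and the head still clamped; no verdict came back.

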